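Slide the parts bin home and drop the keeper

TASK

The carrier rack is going out on the van and one bin of brass nipples is still standing beside the vice. Set that bin into the empty bay of the rack, between its neighbours and with its low front wall facing out like theirs, and slide it fully home without shifting the other bins. Then swing the wire keeper bar over and press it fully down across the bin fronts so that nothing can slide out.

Things in the scene. Friction and masses are not known exactly. Their poses are not given: they have to be found in the camera images.
- loose_bin_mid (a point): Centre of the loose grey plastic bin, half-way up (25 mm below its rim): an open-topped box 90 mm long (its x axis), 44 wide (y), 50 high, walls 2.5 mm, with two brass nipples fixed inside, below the rim; about 0.25 kg. Its +x end (rear) is 50 mm high, both upright rear corners cut off at 45 degrees by 6 mm. It starts upright on the bench.
- loose_bin_front (a point): Middle of the loose bin's front face, half-way up: the -x end, 45 mm from its centre, a wall only 40 mm high with a small card holder on it.
- bay_seat (a point): Where the loose bin's centre lies when it is fully home in the empty bay; axes of the rack: x into the rack, z up. The bay is the 49 mm gap between two bins, its floor (black rubber liner) 25 mm below this point, 3 mm above the bench. Its mouth (plane of the bin fronts) is 45 mm in front (-x), the back wall 47 mm behind (+x). Either of the two middle bays may be the empty one.
- rack: Grey folded-steel tray for four bins side by side at 46.5 mm pitch, fixed to the bench; origin at the centre of its underside, x from its open front into it. 192 mm wide (204 over the keeper arms), 100 deep; cheeks 50 mm high with ears 85 mm high at the keeper's hinge, back wall 59 mm high. Before the 3 mm floor lies a ramp 14 mm long, full width.
- keeper_hinge (a point): Middle of the keeper's hinge line, 66 mm above the bench, 35 mm behind the plane of the bin fronts. Axes of the rack (x into the rack); the hinge line runs along y.
- keeper (a joint): Angle (rad) of the keeper, a U of 6 mm steel wire pivoted outside the rack's ears, its crossbar 54 mm from the hinge line. At 0 it leans 0.45 back beyond upright; at 0.45 it is upright; it grows as it swings towards the open front, to a stop at 2.70, the bar then across the bin fronts, 32 mm above the bench. Stiff: stays where left, moves at about 2 N. A bin standing out over 3 mm blocks it.
- keeper_tab (a point): Point on the thumb tab in the middle of the keeper's crossbar, 66 mm from the hinge line. The tab is a steel plate 44 mm wide (along the bar), 3 mm thick, in the plane of the U, reaching from the crossbar to 76 mm from the hinge line: push it over from behind, then press it down.
- bin_left_mid (a point): Centre of the bin at the rack's left end (same size as the loose bin, holds copper couplings), to be left in place.
- bin_inner_mid (a point): Centre of the bin in the other middle bay (same size, holds brass nipples), to be left in place.
- bin_right_mid (a point): Centre of the bin at the rack's right end (same size, holds copper couplings), to be left in place.

How it is judged:
By the outcome, as a careful person would: the job done as asked, in the order asked, and still so for the second after the job is handed in, with the robot touching nothing.
It also fails if it takes over 66 s, if anything falls off the work surface, if the arm or the gripper's body presses on something with over 40 N, if the wrist force passes 120 N, or if a joint passes its speed limit or range.

ROBOT

A 6-joint arm with a two-finger parallel gripper is mounted at the origin on a cart in front of the work surface, level with it; the furniture and walls round the work are solid. World frame = base frame: x ahead of the robot, y to its left, z up, the work surface at z = 0. Lengths are in mm, angles in rad, forces in N, time in s.
With the tool pointing down it reaches from about 350 to 925 mm from the base axis. Payload 6.4 kg.
Tool frame: the origin (TCP) lies between the finger pads; the fingertips stand 22 mm ahead of it and the grasp point (between the pads) lies 3 mm ahead of it; z points along the fingers, y is the line along which they close (so a half turn about z gives the same grasp; the last joint's range is limited). The gripper opens to 94 mm and grips with 3 to 60 N. Pads are 16 mm wide; open, the fingers measure 119 mm over their backs; the gripper's body (75 mm by 177 mm) begins 78 mm behind the grasp point.
Start: joints at [1.034, 0.245, 1.558, -0, 1.339, -0.174], TCP at [230.679, 607.702, 227.455] pointing down, gripper open.
Joint ranges: [-3.13, 3.13], [-1.02, 2.26], [0.13, 2.54], [-0.95, 4.09], [0.21, 2.88], [-2.74, 2.74]. Speed limits (rad/s): [2.57, 2.57, 3.14, 3.14, 3.14, 3.14].

INTERFACE

Orientations are given as a unit quaternion [x, y, z, w].
In Python, from plant import env, eyes, models gives the robot as it stands.
- The arm moves only by the tool drive_tool, never from a script. Its argument "steps" is a list of rows, each an object of numbers: "jaw": the finger opening in mm, from 0 to 94; "dx", "dy", "dz": the shift along the tool's x, y, z in mm; "rx", "ry", "rz": the turn, a rotation vector about the tool's x, y, z in rad. A call has 1 to 10 rows; each row is the pose to reach, as a shift and turn from the pose commanded when the call began, along the tool's axes at that moment; what a row does not reach only later rows make up. A row lasts 1/10 s, in which the tool goes at most 50 mm and 8.59 degrees, less where a joint would pass 70% of its speed; a pose out of reach is approached as far as the arm can. A call with a gripper value outside its range is refused whole. The fingers move at their own pace and stop on an object; "squeeze" is the grip in N (left out, the last holds). Time passes only in rows, so rows that repeat a pose let the fingers close. It gives the time, the measured TCP pose, the force, the opening and the grip force at its end, in the units of the state.
- env.read_state(): the state, without advancing time (a new reading comes with each control period).
- eyes.capture(name): name is "side" or "top" or "wrist"; returns a dict with "img" (384x512x3 uint8, red, green, blue), "depth" (384x512 float32, mm along the optical axis (not along the pixel's ray), 0 where there is no reading), "camera_matrix" (3x3 intrinsics, pixels), "world_to_cam" (4x4, takes a point from world to camera coordinates); the wrist camera has in their place "mount" (4x4, takes a point from camera to tool coordinates, whose origin is the TCP and whose axes are the flange's). Camera axes: x right, y down, z forward; pixel columns grow to the right and rows downward; lengths in mm; the calibration is good to about 2 mm. The wrist camera is an equidistant fisheye: a pixel r from the principal point sees the ray r / f radians off the axis. A picture is of the moment at which its call begins: read the wrist's pose just before it.
- env.hand_in(): hands the job in; it is judged then, once.
Trained networks look in a picture, given as the dict that the camera call returned (one of the last four; its "shot" number tells which), for a name from the list of things; names that differ only in an ending like _2 or _b are one class to them, and where a whole thing is asked for, a point or a joint stands for the part that bears it (a point fixed in the world has none). Each returns a list of dicts, best first, with "confidence" (0 to 1); they miss things now and then, are a little off and sometimes report something else, mostly with a low value. They report only what shows in the picture. A call takes as long as a camera call.
- models.recognise(picture, name): "pixel" ([column, row] in pixels, amid what is visible of it).
The state is a dict: "time": time; "qpos": joint angles; "joint_vel": joint speeds; "tau": joint torques, N m; "ee_pos": TCP position; "tcp_rot": TCP orientation; "wrist_force": force on the tool from outside, world axes, zero at the start; "moment": the same for the moment, N m; "opening": finger opening in mm; "gripper_force": force on a finger pad.
Only numpy, scipy, OpenCV 4.12 (cv2) and the standard library are available. Lean on these libraries where they do the work, as an engineer would, in place of code of your own. Each camera call takes 0.05 s, during which the arm holds its last target. There are 200 camera calls.

## Working session

There is one attempt and no reset: what is moved stays moved. The work goes in short steps, Python scripts to look and compute and a tool call to move; the robot and the scene stay as the last step left them, time stands still between calls to the robot, and variables do not carry over. Pictures are saved under pics/ and viewed, at most 10 in all, crops included, and the job is handed in when it is done.

Besides the shell and the picture viewer there is one more tool, called in YAML: its name, and indented under it one key for each argument. drive_tool: Moves the arm, as the interface text tells. Its arguments: {"type":"object","properties":{"steps":{"type":"array"},"squeeze":{"type":"number"}},"required":["steps"]}

```bash
mkdir -p pics; ls; cat > h.py <<'E'
import numpy as np, cv2
from plant import env, eyes, models
from scipy.spatial.transform import Rotation as R
np.set_printoptions(precision=2,suppress=True)
def cap(n,save=None):
    p=eyes.capture(n)
    if save: cv2.imwrite('pics/'+save,p['img'][:,:,::-1])
    return p
def cloud(p):
    K=p['camera_matrix'];d=p['depth'].astype(float)
    v,u=np.mgrid[:384,:512]
    c=np.stack([(u-K[0,2])/K[0,0]*d,(v-K[1,2])/K[1,1]*d,d],-1)
    T=np.linalg.inv(p['world_to_cam'])
    w=c@T[:3,:3].T+T[:3,3]; w[d==0]=np.nan
    return w
E
python3 - <<'E'
from h import *
for n in ['top','side']:
    p=cap(n,n+'1.png'); w=cloud(p)
    np.savez(n+'1.npz',w=w,img=p['img'],K=p['camera_matrix'],T=p['world_to_cam'])
    print(n,p['camera_matrix'][0],p['world_to_cam'])
    for t in ['loose_bin_mid','loose_bin_front','bin_left_mid','bin_inner_mid','bin_right_mid','rack','keeper_tab','keeper','keeper_hinge','bay_seat']:
        try:
            for r in models.recognise(p,t)[:3]:
                u,v=np.round(r['pixel']).astype(int); print(t,u,v,round(r['confidence'],2),w[v,u])
        except Exception as e: print(t,e)
s=env.read_state(); print(s['ee_pos'],s['tcp_rot'],s['time'])
E
```

```text
pics
top [497.47   0.   262.91] [[  -0.01   -1.      0.02 -159.28]
 [  -0.98    0.     -0.17  578.3 ]
 [   0.17   -0.02   -0.98  939.46]
 [   0.      0.      0.      1.  ]]
loose_bin_mid 343 245 0.57 [ 463.75 -323.18   23.38]
loose_bin_front 342 246 0.96 [ 462.17 -322.35   16.16]
loose_bin_front 207 174 0.59 [606.62 -49.46  42.54]
loose_bin_front 177 162 0.42 [614.38  -0.41 117.34]
bin_left_mid 141 176 0.96 [610.16  91.49   6.38]
bin_left_mid 163 176 0.25 [609.9   45.61   7.03]
bin_left_mid 186 175 0.2 [604.97  -7.02  41.12]
bin_inner_mid 186 175 0.97 [604.97  -7.02  41.12]
bin_right_mid 209 175 0.59 [606.05 -52.82  35.11]
rack 171 163 0.67 [638.14  30.06   4.87]
rack 142 172 0.25 [611.69  82.02  39.78]
keeper_tab 165 160 0.59 [617.33  21.34 121.37]
keeper 166 161 0.84 [614.93  19.05 123.46]
keeper 342 245 0.2 [ 463.69 -320.94   24.59]
keeper_hinge 172 162 0.89 [613.58   8.31 120.93]
bay_seat 164 178 0.94 [607.11  44.79  -0.47]
bay_seat 188 176 0.18 [602.22 -11.55  44.51]
side [385.87   0.   252.6 ] [[ -0.97  -0.23   0.01 484.66]
 [ -0.16   0.62  -0.77 243.54]
 [  0.17  -0.75  -0.64 776.05]
 [  0.     0.     0.     1.  ]]
loose_bin_mid 291 172 0.53 [ 467.75 -328.87   42.05]
loose_bin_front 289 173 0.73 [ 472.79 -326.33   39.47]
bin_left_mid 192 272 0.81 [609.9   74.39  45.39]
bin_inner_mid 206 246 0.79 [606.2   -3.47  43.51]
bin_right_mid 218 231 0.68 [599.46 -68.31  29.47]
bin_right_mid 189 239 0.19 [617.75  51.99 118.35]
rack 191 240 0.63 [643.9  -10.63  45.79]
keeper_tab 191 230 0.62 [619.56  33.98 125.77]
keeper 194 225 0.87 [619.64  16.89 123.76]
keeper_hinge 199 262 0.7 [620.29  12.07   3.42]
bay_seat 207 264 0.5 [601.07  12.81   2.89]
[230.69 607.71 227.48] [0.18 0.98 0.   0.  ] 1.1
```

```bash
python3 - <<'E'
import cv2,numpy as np
a=cv2.imread('pics/top1.png');b=cv2.imread('pics/side1.png')
x=cv2.resize(a[110:270,100:380],(800,457),interpolation=cv2.INTER_CUBIC);cv2.imwrite('pics/topc.png',x)
cv2.imwrite('pics/sidec.png',cv2.resize(b[130:310,110:350],(800,600),interpolation=cv2.INTER_CUBIC))
E
```

```text
(no output)
```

View pics/topc.png

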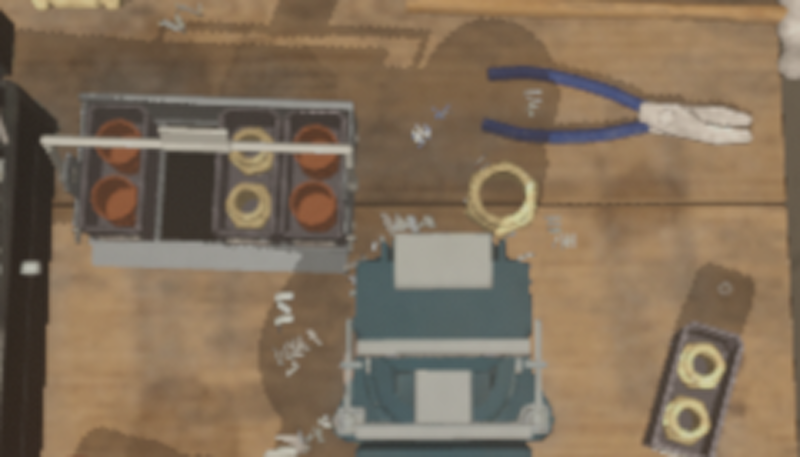

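View pics/sidec.png

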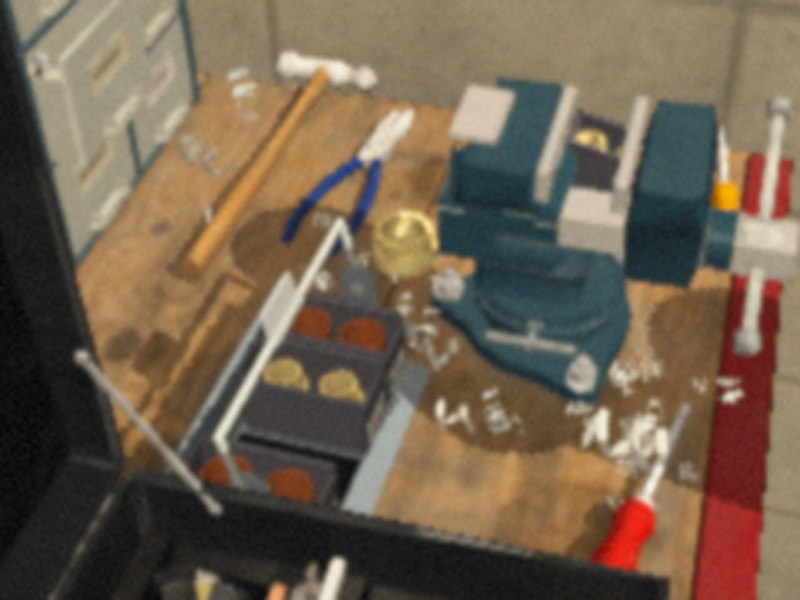

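View pics/side1.png

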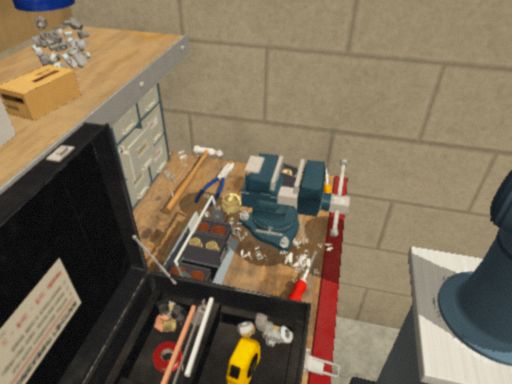

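The pictures show the rack at the left with its open front towards the robot. The empty bay is second from the left, around (190,195) in the top crop. The keeper leans back, with its tab at (193,138). The loose bin is right of the vice at (693,390), turned slightly. A black toolbox stands left of the rack.

```bash
python3 - <<'E'
from h import *
z=np.load('top1.npz'); w=z['w'].reshape(-1,3)
m=(abs(w[:,0]-465)<85)&(abs(w[:,1]+323)<60)&(w[:,2]>30)&(w[:,2]<70)
q=w[m]; print(len(q),np.histogram(q[:,2],bins=np.arange(30,72,3)))
(c,s,a)=cv2.minAreaRect(q[:,:2].astype(np.float32)); print(c,s,a)
d=q[:,:2]-q[:,:2].mean(0); u=np.linalg.svd(d,full_matrices=0)[2][0]; u*=np.sign(u[0]); print(u,np.degrees(np.arctan2(u[1],u[0])))
l=d@u
for k in np.arange(-55,55,6):
    b=(l>=k)&(l<k+6)
    if b.any(): print(k,b.sum(),np.percentile(q[b,2],[10,50,90]), q[b,:2].mean(0), np.ptp(d[b]@[-u[1],u[0]]))
# rack
print('rack')
for (lo,hi) in [(30,56),(56,75),(75,100),(105,135)]:
    m=(abs(w[:,0]-610)<90)&(abs(w[:,1]-20)<130)&(w[:,2]>lo)&(w[:,2]<hi); q=w[m]
    print(lo,hi,m.sum(),cv2.minAreaRect(q[:,:2].astype(np.float32)),q.min(0),q.max(0))
# heights map coarse
W=z['w']; 
for x in range(350,760,25):
    r=[]
    for y in range(300,-450,-25):
        m=(abs(w[:,0]-x)<12.5)&(abs(w[:,1]-y)<12.5); r.append(int(np.nanmax(w[m,2])) if m.any() else -9)
    print(x,r)
E
```

```text
514 (array([ 35,  39, 105,  96,  23,  90, 117,   9,   0,   0,   0,   0,   0]), array([30, 33, 36, 39, 42, 45, 48, 51, 54, 57, 60, 63, 66, 69]))
(459.49090576171875, -320.4420471191406) (44.58751678466797, 89.9623794555664) 72.7164535522461
[ 0.95 -0.32] -18.710970897685392
-49 18 [33.28 38.59 43.1 ] [ 418.23 -303.23] 39.68604994780347
-43 44 [36.36 39.62 48.39] [ 419.64 -307.83] 43.74545258709249
-37 25 [32.36 47.12 50.11] [ 427.18 -308.  ] 43.38084870585425
-31 43 [35.85 40.36 50.09] [ 432.13 -310.82] 44.59166715351623
-25 34 [33.15 40.14 48.78] [ 437.77 -313.8 ] 42.91344188925233
-19 33 [34.68 41.71 50.11] [ 443.89 -313.97] 43.39839996238112
-13 39 [36.08 40.69 48.89] [ 449.13 -316.8 ] 43.78213552624713
-7 17 [40.43 48.37 50.74] [ 455.39 -317.36] 43.63111616294429
-1 18 [34.55 46.99 49.94] [ 460.85 -320.41] 43.7964777854849
5 32 [32.58 39.64 51.08] [ 467.24 -321.45] 42.91408178762828
11 39 [35.13 39.37 49.07] [ 472.56 -322.25] 43.453362768088795
17 33 [36.25 41.72 48.4 ] [ 477.97 -325.13] 44.57555099724995
23 38 [35.35 38.85 48.31] [ 483.72 -327.59] 44.425336796690814
29 35 [33.8  
[... 2163 characters left out ...]
4, 60, 70, 135, 121, 122, 122, 122, 140, 140, 122, 123, 122, 2, 2, 2, 32, 33, 3, 3, 3, 2, 3, 2, 2, 3, -9]
650 [109, 110, 111, 109, 110, 111, 184, 109, 53, 53, 59, 58, 60, 60, 61, 59, 3, 21, 2, 9, 11, 12, 12, 12, 14, 13, 14, 12, 1, -9]
675 [117, 116, 115, 116, 115, 414, 415, 379, 60, 60, 62, 59, 59, 58, 58, 56, 2, 2, 8, 2, 7, 6, 11, 13, 15, 13, 8, 7, 2, -9]
700 [206, 260, 310, 350, 410, 415, 414, 408, 3, 3, 2, 4, 3, 2, 3, 2, 2, 2, 4, 12, 10, 14, 12, 7, 5, 2, 2, 4, 25, 23]
725 [-9, -9, -9, -9, -9, 3, 3, 3, 2, 11, 15, 4, 3, 4, 3, 3, 3, 3, 3, 2, 2, 2, 2, 3, 2, 16, 18, 22, 26, 24]
750 [-9, -9, -9, -9, 49, 51, 50, 56, 34, 2, 14, 9, 2, 2, 2, 2, 2, 27, 26, 27, 26, 25, 25, 22, 23, 23, 23, 23, 27, 26]
```

```bash
cat >> h.py <<'E'
def delta(pos,yaw):
    """tool-frame shift/turn from the measured pose to world pos, tool down, tool y at angle yaw(deg) in world"""
    s=env.read_state(); R0=R.from_quat(s['tcp_rot']); y=np.radians(yaw)
    Y=np.array([np.cos(y),np.sin(y),0]); Z=np.array([0,0,-1.]); Rt=R.from_matrix(np.stack([np.cross(Y,Z),Y,Z],1))
    print('t',s['time'],'pos',s['ee_pos'],'d',R0.inv().apply(np.array(pos)-s['ee_pos']),'rv',(R0.inv()*Rt).as_rotvec(),'F',s['wrist_force'],'op',s['opening'],'grip',s['gripper_force'],'q',np.array(s['qpos']))
E
python3 - <<'E'
from h import *
z=np.load('top1.npz'); W=z['w']; w=W.reshape(-1,3)
m=(w[:,0]>360)&(w[:,0]<540)&(w[:,1]<-150)&(w[:,1]>-260)&(w[:,2]>90)
print('vice ymin',np.percentile(w[m,1],[0,1,3,10]))
for x0 in (365,385,405,425,445,465,485,505,525): 
    mm=m&(abs(w[:,0]-x0)<10); print(x0, w[mm].min(0) if mm.any() else None)
# back wall top
m=(w[:,0]>655)&(w[:,0]<690)&(w[:,1]>-75)&(w[:,1]<120)&(abs(w[:,2]-59)<4)
q=w[m]; f=np.polyfit(q[:,1],q[:,0],1); print('back',len(q),f,np.ptp(q[:,0]),np.percentile(q[:,0],[5,50,95]))
# keeper bar
m=(w[:,0]>600)&(w[:,0]<640)&(w[:,1]>-90)&(w[:,1]<125)&(w[:,2]>110)&(w[:,2]<150); q=w[m]
f=np.polyfit(q[:,1],q[:,0],1);print('bar',len(q),f,q.min(0),q.max(0),np.median(q,0)); t=q[q[:,2]>128]; print('tab',len(t),t.min(0),t.max(0),t.mean(0))
# rims per row
m=(w[:,2]>42)&(w[:,2]<56)&(w[:,0]>555)&(w[:,0]<600)&(w[:,1]>-90)&(w[:,1]<125); q=w[m]
h,e=np.histogram(q[:,1],bins=np.arange(-90,126,2)); print([(int(a),int(b)) for a,b in zip(e,h)])
for y0 in (92,45,-2,-48):
    m=(abs(w[:,1]-y0)<14)&(w[:,0]>530)&(w[:,0]<600); q=w[m]; h=[(x,round(float(np.nanmax(q[abs(q[:,0]-x)<1.5,2],initial=-1)),0)) for x in range(534,580,2)]; print(y0,h)
delta([459,-320,260],72)
E
```

```text
vice ymin [-198.45 -197.69 -196.12 -192.09]
365 [ 360.73 -193.67  102.85]
385 [ 376.3  -198.05  159.25]
405 [ 395.02 -198.2   171.  ]
425 [ 415.   -198.45  140.62]
445 [ 437.36 -162.3   108.9 ]
465 [ 455.44 -197.66   90.24]
485 [ 475.09 -198.06  132.38]
505 [ 495.   -197.9   170.91]
525 [ 515.01 -196.45  153.05]
back 220 [  0.03 662.46] 9.782327111647191 [659.03 663.11 667.48]
bar 469 [  0.03 616.87] [609.54 -84.74 110.21] [623.37 117.33 140.62] [617.67  14.93 120.04]
tab 92 [617.16  -6.05 128.06] [623.37  36.72 140.62] [620.58  14.96 135.17]
[(-90, 0), (-88, 0), (-86, 0), (-84, 0), (-82, 0), (-80, 9), (-78, 12), (-76, 14), (-74, 16), (-72, 6), (-70, 3), (-68, 4), (-66, 5), (-64, 0), (-62, 2), (-60, 0), (-58, 1), (-56, 2), (-54, 0), (-52, 1), (-50, 0), (-48, 1), (-46, 2), (-44, 1), (-42, 3), (-40, 4), (-38, 4), (-36, 11), (-34, 16), (-32, 8), (-30, 5), (-28, 21), (-26, 14), (-24, 2), (-22, 0), (-20, 2), (-18, 3), (-16, 3), (-14, 1), (-12, 1), (-10, 1), (-8, 0), (-6, 4), (-4, 1), (-2, 1), (0, 3), (2, 6), (4, 2), (6, 1), (8, 1), (10, 4), (12, 16), (14, 15), (16, 0), (18, 0), (20, 0), (
[... 1090 characters left out ...]
), (542, 1.0), (544, 1.0), (546, 1.0), (548, 1.0), (550, 2.0), (552, 3.0), (554, 3.0), (556, 1.0), (558, 5.0), (560, 5.0), (562, 3.0), (564, 5.0), (566, 6.0), (568, 38.0), (570, 45.0), (572, 43.0), (574, 39.0), (576, -1.0), (578, 31.0)]
-48 [(534, 1.0), (536, 2.0), (538, 2.0), (540, 2.0), (542, 2.0), (544, 2.0), (546, 2.0), (548, 2.0), (550, 2.0), (552, 3.0), (554, 3.0), (556, 5.0), (558, 5.0), (560, 5.0), (562, 6.0), (564, 6.0), (566, 23.0), (568, 42.0), (570, 44.0), (572, 41.0), (574, -1.0), (576, 47.0), (578, 48.0)]
t 1.1 pos [230.69 607.71 227.48] d [-542.68 -786.3   -32.53] rv [ 0.    0.   -0.05] F [ 0.57  0.32 -0.02] op 93.85167705438327 grip 0.0 q [ 1.03  0.25  1.56 -0.    1.34 -0.17]
```

drive_tool:
  steps:
    - {"dx":-254,"dy":-394,"dz":-33,"rz":-0.05,"jaw":94}
    - {"dx":-254,"dy":-394,"dz":-33,"rz":-0.05,"jaw":94}
    - {"dx":-254,"dy":-394,"dz":-33,"rz":-0.05,"jaw":94}
    - {"dx":-254,"dy":-394,"dz":-33,"rz":-0.05,"jaw":94}
    - {"dx":-254,"dy":-394,"dz":-33,"rz":-0.05,"jaw":94}
    - {"dx":-254,"dy":-394,"dz":-33,"rz":-0.05,"jaw":94}
    - {"dx":-254,"dy":-394,"dz":-33,"rz":-0.05,"jaw":94}
    - {"dx":-254,"dy":-394,"dz":-33,"rz":-0.05,"jaw":94}
    - {"dx":-254,"dy":-394,"dz":-33,"rz":-0.05,"jaw":94}
    - {"dx":-254,"dy":-394,"dz":-33,"rz":-0.05,"jaw":94}

```text
invalid input
```

```bash
python3 -c "
from h import *
delta([428,-310,260],72)"
```

```text
t 1.1 pos [230.69 607.71 227.48] d [-510.14 -787.96  -32.53] rv [ 0.    0.   -0.05] F [ 0.57  0.32 -0.02] op 93.85167705438327 grip 0.0 q [ 1.03  0.25  1.56 -0.    1.34 -0.17]
```

drive_tool:
  steps:
    - {"dx":-254,"dy":-394,"dz":-33,"rx":0,"ry":0,"rz":-0.05,"jaw":93}
    - {"dx":-254,"dy":-394,"dz":-33,"rx":0,"ry":0,"rz":-0.05,"jaw":93}

```text
time: 1.3
ee_pos: [251.3, 509.3, 233.7]
tcp_rot: [0.154, 0.988, -0.001, -0.0]
wrist_force: [0.6, -0.0, 1.6]
opening: 92.8
gripper_force: 0.0
```

drive_tool:
  steps:
    - {"dx":-235,"dy":-405,"dz":-27,"rx":0,"ry":0,"rz":0,"jaw":93}
    - {"dx":-235,"dy":-405,"dz":-27,"rx":0,"ry":0,"rz":0,"jaw":93}
    - {"dx":-235,"dy":-405,"dz":-27,"rx":0,"ry":0,"rz":0,"jaw":93}
    - {"dx":-235,"dy":-405,"dz":-27,"rx":0,"ry":0,"rz":0,"jaw":93}
    - {"dx":-235,"dy":-405,"dz":-27,"rx":0,"ry":0,"rz":0,"jaw":93}
    - {"dx":-235,"dy":-405,"dz":-27,"rx":0,"ry":0,"rz":0,"jaw":93}
    - {"dx":-235,"dy":-405,"dz":-27,"rx":0,"ry":0,"rz":0,"jaw":93}
    - {"dx":-235,"dy":-405,"dz":-27,"rx":0,"ry":0,"rz":0,"jaw":93}
    - {"dx":-235,"dy":-405,"dz":-27,"rx":0,"ry":0,"rz":0,"jaw":93}
    - {"dx":-235,"dy":-405,"dz":-27,"rx":0,"ry":0,"rz":0,"jaw":93}

```text
time: 2.3
ee_pos: [350.9, 49.1, 262.2]
tcp_rot: [0.158, 0.987, -0.0, 0.001]
wrist_force: [0.2, 0.3, 1.0]
opening: 93.2
gripper_force: 0.0
```

```bash
python3 -c "
from h import *
delta([428,-310,260],72)"
```

```text
t 2.3 pos [350.94  49.14 262.21] d [-185.52 -317.02    2.74] rv [-0.  0. -0.] F [0.21 0.31 0.97] op 93.22564673313556 grip 0.0 q [-0.18 -0.57  2.21 -0.    1.5  -1.44]
```

drive_tool:
  steps:
    - {"dx":-185,"dy":-317,"dz":0,"rx":0,"ry":0,"rz":0,"jaw":93}
    - {"dx":-185,"dy":-317,"dz":0,"rx":0,"ry":0,"rz":0,"jaw":93}
    - {"dx":-185,"dy":-317,"dz":0,"rx":0,"ry":0,"rz":0,"jaw":93}
    - {"dx":-185,"dy":-317,"dz":0,"rx":0,"ry":0,"rz":0,"jaw":93}
    - {"dx":-185,"dy":-317,"dz":0,"rx":0,"ry":0,"rz":0,"jaw":93}
    - {"dx":-185,"dy":-317,"dz":0,"rx":0,"ry":0,"rz":0,"jaw":93}
    - {"dx":-185,"dy":-317,"dz":0,"rx":0,"ry":0,"rz":0,"jaw":93}
    - {"dx":-185,"dy":-317,"dz":0,"rx":0,"ry":0,"rz":0,"jaw":93}
    - {"dx":-185,"dy":-317,"dz":0,"rx":0,"ry":0,"rz":0,"jaw":93}

```text
time: 3.2
ee_pos: [428.8, -308.2, 261.2]
tcp_rot: [0.157, 0.988, 0.0, -0.0]
wrist_force: [-0.2, 1.1, 0.9]
opening: 93.2
gripper_force: 0.0
```

```bash
python3 - <<'E'
from h import *
delta([428,-310,150],72)
s=env.read_state()
p=cap('wrist','wrist1.png'); print({k:(v.shape if hasattr(v,'shape') else v) for k,v in p.items()}, p['mount'],p.get('camera_matrix'))
np.savez('w1.npz',img=p['img'],d=p['depth'],K=p['camera_matrix'],M=p['mount'],pos=s['ee_pos'],q=s['tcp_rot'])
E
```

```text
t 3.2 pos [ 428.79 -308.15  261.17] d [  0.11  -2.03 111.17] rv [ 0. -0. -0.] F [-0.18  1.06  0.93] op 93.19163776444123 grip 0.0 q [-0.84 -0.07  1.83 -0.    1.38 -2.09]
{'img': (384, 512, 3), 'depth': (384, 512), 'camera_matrix': (3, 3), 'mount': (4, 4), 'shot': 3} [[  -0.     -0.96   -0.28   83.91]
 [   1.     -0.      0.     -1.34]
 [  -0.     -0.28    0.96 -156.24]
 [   0.      0.      0.      1.  ]] [[297.32   0.   255.05]
 [  0.   297.32 190.83]
 [  0.     0.     1.  ]]
```

View pics/wrist1.png

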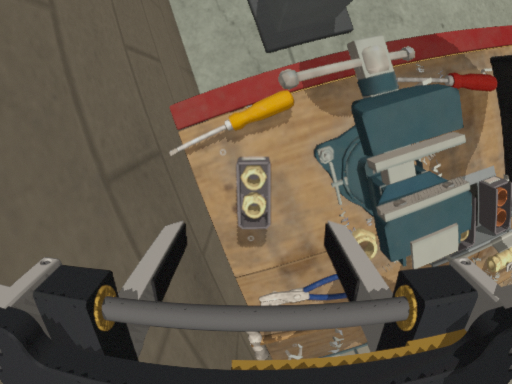

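The wrist view shows the bin at (254,193) nearly aligned with the image axes. The card holder is at its upper end (254,160), which is the robot side, so the front faces the robot as the depth data suggested.

```bash
cat >> h.py <<'E'
def wcloud(d,K,M,pos,q):
    v,u=np.mgrid[:384,:512]; a=(u-K[0,2])/K[0,0]; b=(v-K[1,2])/K[1,1]; r=np.hypot(a,b)+1e-9
    t=np.tan(np.minimum(r,1.4)); c=np.stack([a/r*t*d,b/r*t*d,d],-1)
    w=R.from_quat(q).apply((c.reshape(-1,3)@M[:3,:3].T+M[:3,3]))+pos; w[d.ravel()==0]=np.nan
    return w
E
python3 - <<'E'
from h import *
z=np.load('w1.npz'); w=wcloud(z['d'].astype(float),z['K'],z['M'],z['pos'],z['q'])
m=(abs(w[:,0]-460)<70)&(abs(w[:,1]+320)<60)
print(np.percentile(w[m,2],[5,20,50]))
q=w[m&(w[:,2]>33)&(w[:,2]<60)]; print(len(q),np.percentile(q[:,2],[50,90,98]),cv2.minAreaRect(q[:,:2].astype(np.float32)))
m=m&(w[:,2]>43)&(w[:,2]<60); q=w[m]; r=cv2.minAreaRect(q[:,:2].astype(np.float32)); print('rim',r)
E
```

```text
[ -1.49  36.22 351.59]
1018 [40.4  49.2  49.87] ((459.5287780761719, -321.497802734375), (43.22167205810547, 90.40007781982422), 72.57095336914062)
rim ((459.6437683105469, -321.5339050292969), (43.22167205810547, 90.1590347290039), 72.57095336914062)
```

drive_tool:
  steps:
    - {"dx":0,"dy":-3.5,"dz":50,"rx":0,"ry":0,"rz":-0.01,"jaw":93}
    - {"dx":0,"dy":-3.5,"dz":100,"rx":0,"ry":0,"rz":-0.01,"jaw":93}
    - {"dx":0,"dy":-3.5,"dz":145,"rx":0,"ry":0,"rz":-0.01,"jaw":93}
    - {"dx":0,"dy":-3.5,"dz":180,"rx":0,"ry":0,"rz":-0.01,"jaw":93}
    - {"dx":0,"dy":-3.5,"dz":210,"rx":0,"ry":0,"rz":-0.01,"jaw":93}
    - {"dx":0,"dy":-3.5,"dz":225,"rx":0,"ry":0,"rz":-0.01,"jaw":93}
    - {"dx":0,"dy":-3.5,"dz":225,"rx":0,"ry":0,"rz":-0.01,"jaw":93}
    - {"dx":0,"dy":-3.5,"dz":225,"rx":0,"ry":0,"rz":-0.01,"jaw":60}
    - {"dx":0,"dy":-3.5,"dz":225,"rx":0,"ry":0,"rz":-0.01,"jaw":47}
    - {"dx":0,"dy":-3.5,"dz":225,"rx":0,"ry":0,"rz":-0.01,"jaw":40}
  squeeze: 25

```text
time: 4.25
ee_pos: [428.8, -310.3, 38.3]
tcp_rot: [0.151, 0.989, -0.001, 0.001]
wrist_force: [0.4, 0.4, -0.8]
opening: 72.4
gripper_force: 0.0
```

drive_tool:
  steps:
    - {"dx":0,"dy":0,"dz":0,"rx":0,"ry":0,"rz":0,"jaw":38}
    - {"dx":0,"dy":0,"dz":0,"rx":0,"ry":0,"rz":0,"jaw":38}
    - {"dx":0,"dy":0,"dz":0,"rx":0,"ry":0,"rz":0,"jaw":38}
  squeeze: 25

```text
time: 4.55
ee_pos: [427.9, -309.5, 36.7]
tcp_rot: [0.151, 0.989, -0.0, 0.0]
wrist_force: [0.0, -0.1, 0.2]
opening: 48.4
gripper_force: 0.0
```

drive_tool:
  steps:
    - {"dx":0,"dy":0,"dz":0,"rx":0,"ry":0,"rz":0,"jaw":38}
    - {"dx":0,"dy":0,"dz":0,"rx":0,"ry":0,"rz":0,"jaw":38}
    - {"dx":0,"dy":0,"dz":0,"rx":0,"ry":0,"rz":0,"jaw":38}
    - {"dx":0,"dy":0,"dz":0,"rx":0,"ry":0,"rz":0,"jaw":38}
  squeeze: 30

```text
time: 4.95
ee_pos: [427.8, -309.5, 36.6]
tcp_rot: [0.151, 0.989, -0.0, -0.0]
wrist_force: [-1.3, -0.9, 2.0]
opening: 43.5
gripper_force: 30.0
```

drive_tool:
  steps:
    - {"dx":0,"dy":0,"dz":-10,"rx":0,"ry":0,"rz":0,"jaw":38}
    - {"dx":0,"dy":0,"dz":-30,"rx":0,"ry":0,"rz":0,"jaw":38}
    - {"dx":0,"dy":0,"dz":-65,"rx":0,"ry":0,"rz":0,"jaw":38}
    - {"dx":0,"dy":0,"dz":-110,"rx":0,"ry":0,"rz":0,"jaw":38}
    - {"dx":0,"dy":0,"dz":-155,"rx":0,"ry":0,"rz":0,"jaw":38}
    - {"dx":0,"dy":0,"dz":-195,"rx":0,"ry":0,"rz":0,"jaw":38}
    - {"dx":0,"dy":0,"dz":-220,"rx":0,"ry":0,"rz":0,"jaw":38}
    - {"dx":0,"dy":0,"dz":-230,"rx":0,"ry":0,"rz":0,"jaw":38}
    - {"dx":0,"dy":0,"dz":-230,"rx":0,"ry":0,"rz":0,"jaw":38}
  squeeze: 40

```text
time: 5.85
ee_pos: [428.1, -309.6, 267.5]
tcp_rot: [0.151, 0.989, -0.001, 0.001]
wrist_force: [0.3, -0.1, -2.4]
opening: 43.7
gripper_force: 40.0
```

```bash
python3 - <<'E'
from h import *
delta([490,39,266],88.3)
s=env.read_state(); p=cap('wrist','wrist2.png')
w=wcloud(p['depth'].astype(float),p['camera_matrix'],p['mount'],s['ee_pos'],s['tcp_rot'])
t=R.from_quat(s['tcp_rot']).inv().apply(w-s['ee_pos'])
m=(abs(t[:,1])<35)&(t[:,0]<70)&(t[:,0]>-110)&(t[:,2]>-30)&(t[:,2]<5); q=t[m]
print(len(q),cv2.minAreaRect(q[:,:2].astype(np.float32)))
for k in range(-100,30,10):
    b=abs(q[:,0]-k)<5
    if b.any(): print(k,b.sum(),q[b].min(0),q[b].max(0))
E
```

```text
t 5.85 pos [ 428.09 -309.56  267.49] d [ 44.82 351.17   1.08] rv [-0.    0.   -0.27] F [ 0.28 -0.14 -2.43] op 43.72790613306869 grip 39.95117962360382 q [-0.84 -0.08  1.83  0.    1.39 -2.11]
5729 ((-34.803611755371094, -1.0302276611328125), (67.75079345703125, 91.37530517578125), 89.91742706298828)
-80 919 [-80.49 -22.1  -13.34] [-75.    16.57   4.96]
-70 239 [-74.99 -24.04 -13.67] [-65.02  19.78   4.93]
-60 182 [-64.99 -23.37 -13.36] [-55.05  20.41  -1.21]
-50 22 [-55.   -22.73 -13.42] [-52.29  20.09 -10.86]
-40 41 [-43.56 -21.19   2.41] [-35.08  17.9    4.92]
-30 157 [-33.66 -23.56 -13.85] [-25.    20.7    4.65]
-20 626 [-24.98 -23.49 -13.8 ] [-15.    20.59   4.98]
-10 545 [-14.97 -23.61 -29.62] [-5.01 20.84  4.86]
0 664 [ -4.99 -23.44 -29.9 ] [ 4.96 21.02  5.  ]
10 2334 [  5.   -34.97 -29.98] [10.92 32.78  4.97]
```

drive_tool:
  steps:
    - {"dx":4,"dy":20,"dz":0,"rx":0,"ry":0,"rz":0,"jaw":38}
    - {"dx":10,"dy":60,"dz":0,"rx":0,"ry":0,"rz":0,"jaw":38}
    - {"dx":18,"dy":108,"dz":0,"rx":0,"ry":0,"rz":-0.05,"jaw":38}
    - {"dx":26,"dy":156,"dz":0,"rx":0,"ry":0,"rz":-0.1,"jaw":38}
    - {"dx":34,"dy":204,"dz":0,"rx":0,"ry":0,"rz":-0.15,"jaw":38}
    - {"dx":42,"dy":250,"dz":0,"rx":0,"ry":0,"rz":-0.2,"jaw":38}
    - {"dx":51,"dy":295,"dz":0,"rx":0,"ry":0,"rz":-0.24,"jaw":38}
    - {"dx":58,"dy":330,"dz":0,"rx":0,"ry":0,"rz":-0.27,"jaw":38}
    - {"dx":60,"dy":350,"dz":0,"rx":0,"ry":0,"rz":-0.27,"jaw":38}
    - {"dx":60,"dy":350,"dz":0,"rx":0,"ry":0,"rz":-0.27,"jaw":38}

```text
time: 6.9
ee_pos: [473.7, 44.8, 263.7]
tcp_rot: [0.014, 1.0, 0.001, -0.002]
wrist_force: [-0.1, -0.9, -3.3]
opening: 43.7
gripper_force: 40.0
```

drive_tool:
  steps:
    - {"dx":0,"dy":0,"dz":35,"rx":0,"ry":0,"rz":0,"jaw":38}
    - {"dx":0,"dy":0,"dz":80,"rx":0,"ry":0,"rz":0,"jaw":38}
    - {"dx":0,"dy":0,"dz":125,"rx":0,"ry":0,"rz":0,"jaw":38}
    - {"dx":0,"dy":0,"dz":165,"rx":0,"ry":0,"rz":0,"jaw":38}
    - {"dx":0,"dy":0,"dz":195,"rx":0,"ry":0,"rz":0,"jaw":38}
    - {"dx":0,"dy":0,"dz":210,"rx":0,"ry":0,"rz":0,"jaw":38}
    - {"dx":0,"dy":0,"dz":215,"rx":0,"ry":0,"rz":0,"jaw":38}
    - {"dx":0,"dy":0,"dz":215,"rx":0,"ry":0,"rz":0,"jaw":38}

```text
time: 7.7
ee_pos: [473.7, 42.0, 50.2]
tcp_rot: [0.017, 1.0, 0.0, -0.002]
wrist_force: [0.6, 0.4, -1.3]
opening: 43.8
gripper_force: 40.0
```

```bash
python3 - <<'E'
from h import *
delta([475,43,46],88.3)
s=env.read_state(); p=cap('wrist','wrist3.png')
np.savez('w3.npz',img=p['img'],d=p['depth'],K=p['camera_matrix'],M=p['mount'],pos=s['ee_pos'],q=s['tcp_rot'])
p=cap('top','top3.png'); np.savez('top3.npz',w=cloud(p),img=p['img'])
def rim(w,name):
    # in frame: rim points of loose bin ahead of fingers & rack bins
    for lab,x0,x1 in (('bin',505,535),('bin2',535,553),('bay',574,590),('bay2',590,608),('bay3',630,655)):
        m=(w[:,0]>x0)&(w[:,0]<x1)&(w[:,2]>40)&(w[:,2]<66)&(w[:,1]>-45)&(w[:,1]<75); q=w[m]
        h,e=np.histogram(q[:,1],bins=np.arange(-45,76,1.5)); print(name,lab,[(round(float(a),1),int(b)) for a,b in zip(e,h) if b>1],)
w=np.load('top3.npz')['w'].reshape(-1,3); rim(w,'top')
z=np.load('w3.npz'); ww=wcloud(z['d'].astype(float),z['K'],z['M'],z['pos'],z['q']); rim(ww,'wrist')
for n,c in (('top',w),('wrist',ww)):
    for y0,y1 in ((30,50),(-15,8),(72,100),(-70,-40)):
        m=(c[:,1]>y0)&(c[:,1]<y1)&(c[:,0]>560)&(c[:,0]<585)&(c[:,2]>30)&(c[:,2]<55); print(n,y0,m.sum(),np.percentile(c[m,0],[2,10,50]) if m.any() else '')
    m=(c[:,1]>-80)&(c[:,1]<110)&(c[:,0]>640)&(c[:,0]<690)&(abs(c[:,2]-58)<5); print('back',m.sum(), np.polyfit(c[m,1],c[m,0],1) if m.sum()>10 else '')
E
```

```text
t 7.7 pos [473.73  42.03  50.2 ] d [-1.25  1.01  4.2 ] rv [ 0. -0. -0.] F [ 0.62  0.4  -1.34] op 43.76798338738799 grip 39.951211810112 q [-0.15  0.09  2.1  -0.    0.96 -1.69]
top bin [(16.5, 8), (18.0, 11), (19.5, 3)]
top bin2 [(16.5, 12), (18.0, 5), (19.5, 8), (21.0, 2), (25.5, 2), (27.0, 3), (28.5, 2), (31.5, 2), (33.0, 2), (34.5, 3), (40.5, 3), (43.5, 2), (45.0, 2), (46.5, 2), (48.0, 2), (51.0, 2), (52.5, 3), (54.0, 3), (55.5, 3), (57.0, 6), (58.5, 3), (60.0, 2)]
top bay [(-45.0, 2), (-40.5, 3), (-36.0, 5), (-33.0, 8), (-31.5, 5), (-28.5, 6), (-27.0, 8), (-25.5, 8), (-16.5, 3), (-15.0, 2), (-12.0, 2), (-10.5, 2), (-9.0, 2), (-6.0, 2), (-4.5, 2), (1.5, 2), (12.0, 8), (13.5, 5), (15.0, 3), (63.0, 2), (64.5, 9), (66.0, 8), (67.5, 7), (73.5, 3)]
top bay2 [(-42.0, 2), (-40.5, 3), (-39.0, 2), (-36.0, 4), (-34.5, 5), (-33.0, 9), (-30.0, 3), (-28.5, 6), (-27.0, 9), (-25.5, 4), (-18.0, 3), (-16.5, 5), (-12.0, 2), (-10.5, 2), (-7.5, 2), (-6.0, 2), (-1.5, 3), (1.5, 5), (4.5, 3), (10.5, 6), (12.0, 7), (13.5, 2), (15.0, 5), (63.0, 6), (64.5, 12), (66.0, 9), (70.5, 6), (72.0, 8)]
top bay3 [(-4
[... 559 characters left out ...]
, 12), (16.5, 27), (18.0, 53), (19.5, 65), (21.0, 56), (22.5, 47), (24.0, 48), (25.5, 48), (27.0, 48), (28.5, 49), (30.0, 48), (31.5, 47), (33.0, 52), (34.5, 56), (36.0, 59), (37.5, 62), (39.0, 53), (40.5, 52), (42.0, 54), (43.5, 52), (45.0, 48), (46.5, 50), (48.0, 48), (49.5, 47), (51.0, 47), (52.5, 47), (54.0, 53), (55.5, 64), (57.0, 34), (58.5, 24)]
wrist bay [(63.0, 4), (66.0, 2), (67.5, 4), (69.0, 2), (70.5, 4), (72.0, 3)]
wrist bay2 []
wrist bay3 []
top 30 0 
top -15 55 [569.2  569.65 572.22]
top 72 56 [571.85 572.13 574.62]
top -70 68 [567.48 567.72 570.56]
back 280 [  0.03 661.92]
wrist 30 0 
wrist -15 293 [569.28 569.89 570.81]
wrist 72 211 [571.99 572.41 573.53]
wrist -70 0 
back 0
```

View pics/wrist3.png

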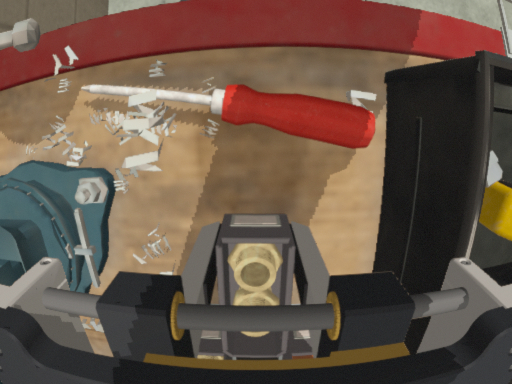

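The wrist view is mostly blocked by the held bin, which shows the card holder at (255,220) and sits square between the fingers. I'll refine the lateral offset from the top view.

```bash
python3 - <<'E'
from h import *
w=np.load('top3.npz')['w'].reshape(-1,3)
def edge(x0,x1,z0,z1,ya,yb,side):
    # outermost y per x-slice
    o=[]
    for x in np.arange(x0,x1,3):
        m=(abs(w[:,0]-x)<2)&(w[:,2]>z0)&(w[:,2]<z1)&(w[:,1]>ya)&(w[:,1]<yb)
        if m.sum()>0: o.append((x,(w[m,1].max() if side>0 else w[m,1].min())))
    o=np.array(o); f=np.polyfit(o[:,0]-580,o[:,1],1); r=o[:,1]-np.polyval(f,o[:,0]-580); k=abs(r)<1.2; f=np.polyfit(o[k,0]-580,o[k,1],1); print(len(o),k.sum(),f,'std',r.std()); return f
print('bin right(-y)');a=edge(505,545,58,70,5,39,-1)
print('bin left(+y)');b=edge(505,545,58,70,39,75,1)
print('inner bin +y');c=edge(574,606,44,56,5,25,1)
print('left bin -y');d=edge(574,606,44,56,55,75,-1)
print('rear x',np.percentile(w[(w[:,2]>58)&(w[:,2]<70)&(abs(w[:,1]-39)<15)&(w[:,0]>530)&(w[:,0]<570),0],[50,95,100]))
E
```

```text
bin right(-y)
9 9 [-0.01 17.32] std 0.1508981839290183
bin left(+y)
1 1 [-0.84 30.19] std 0.0
inner bin +y
11 11 [-0.03 15.14] std 0.5890936416262407
left bin -y
11 11 [-0.03 64.88] std 0.48540204900141676
rear x [551.81 553.16 553.27]<stdin>:9: RankWarning: Polyfit may be poorly conditioned
<stdin>:9: RankWarning: Polyfit may be poorly conditioned
```

drive_tool:
  steps:
    - {"dx":0,"dy":1.5,"dz":7,"rx":0,"ry":0,"rz":-0.003,"jaw":38}
    - {"dx":-10,"dy":1.5,"dz":7,"rx":0,"ry":0,"rz":-0.003,"jaw":38}
    - {"dx":-10,"dy":1.5,"dz":7,"rx":0,"ry":0,"rz":-0.003,"jaw":38}

```text
time: 8.1
ee_pos: [486.7, 43.6, 45.2]
tcp_rot: [0.015, 1.0, -0.0, 0.001]
wrist_force: [-0.3, 0.3, -1.3]
opening: 43.6
gripper_force: 40.0
```

```bash
python3 - <<'E'
from h import *
delta([484,43.2,41.5],88.25)
print(R.from_quat(env.read_state()['tcp_rot']).as_matrix()[:,1])
E
```

```text
t 8.1 pos [486.7   43.56  45.22] d [ 2.69 -0.44  3.71] rv [-0.  0.  0.] F [-0.3   0.34 -1.3 ] op 43.64178005721591 grip 39.9511992931366 q [-0.14  0.13  2.07 -0.    0.94 -1.68]
[ 0.03  1.   -0.  ]
```

drive_tool:
  steps:
    - {"dx":0,"dy":-0.3,"dz":2,"rx":0,"ry":0,"rz":0,"jaw":38}
    - {"dx":-6,"dy":-0.3,"dz":2,"rx":0,"ry":0,"rz":0,"jaw":38}
    - {"dx":-12,"dy":-0.3,"dz":2,"rx":0,"ry":0,"rz":0,"jaw":38}
    - {"dx":-18,"dy":-0.3,"dz":2,"rx":0,"ry":0,"rz":0,"jaw":38}
    - {"dx":-24,"dy":-0.3,"dz":2,"rx":0,"ry":0,"rz":0,"jaw":38}

```text
time: 8.6
ee_pos: [509.7, 42.7, 42.6]
tcp_rot: [0.015, 1.0, -0.0, 0.0]
wrist_force: [0.2, -0.8, -2.2]
opening: 43.7
gripper_force: 40.0
```

drive_tool:
  steps:
    - {"dx":-6,"dy":-0.2,"dz":0,"rx":0,"ry":0,"rz":0,"jaw":38}
    - {"dx":-13,"dy":-0.2,"dz":0,"rx":0,"ry":0,"rz":0,"jaw":38}
    - {"dx":-20,"dy":-0.2,"dz":0,"rx":0,"ry":0,"rz":0,"jaw":38}
    - {"dx":-27,"dy":-0.2,"dz":0,"rx":0,"ry":0,"rz":0,"jaw":38}
    - {"dx":-34,"dy":-0.2,"dz":0,"rx":0,"ry":0,"rz":0,"jaw":38}
    - {"dx":-40,"dy":-0.2,"dz":0,"rx":0,"ry":0,"rz":0,"jaw":38}
    - {"dx":-44,"dy":-0.2,"dz":0,"rx":0,"ry":0,"rz":0,"jaw":38}
    - {"dx":-44,"dy":-0.2,"dz":0,"rx":0,"ry":0,"rz":0,"jaw":38}

```text
time: 9.4
ee_pos: [553.5, 41.1, 42.5]
tcp_rot: [0.015, 1.0, -0.0, 0.0]
wrist_force: [-0.5, -0.1, -2.1]
opening: 43.8
gripper_force: 40.0
```

```bash
python3 - <<'E'
from h import *
delta([554,41.0,40],88.25)
p=cap('top','top4.png');w=cloud(p);np.savez('top4.npz',w=w,img=p['img'])
cv2.imwrite('pics/top4c.png',cv2.resize(p['img'][120:220,110:250,::-1],(784,560),interpolation=cv2.INTER_CUBIC))
E
```

```text
t 9.4 pos [553.46  41.15  42.54] d [-0.54 -0.13  2.54] rv [-0.  0.  0.] F [-0.46 -0.06 -2.12] op 43.81464585699749 grip 39.95111167430878 q [-0.13  0.27  1.9  -0.    0.97 -1.67]
```

View pics/top4c.png

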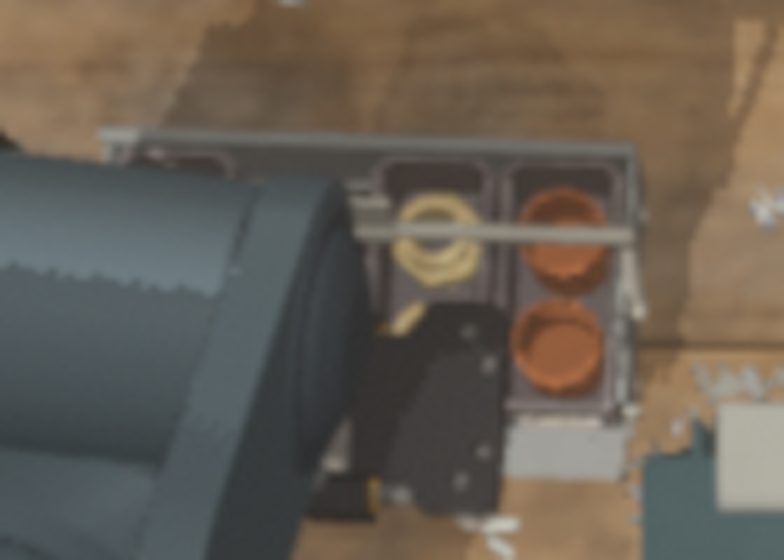

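drive_tool:
  steps:
    - {"dx":0,"dy":0,"dz":1.5,"rx":0,"ry":0,"rz":0,"jaw":38}
    - {"dx":0,"dy":0,"dz":2.8,"rx":0,"ry":0,"rz":0,"jaw":38}
    - {"dx":0,"dy":0,"dz":2.8,"rx":0,"ry":0,"rz":0,"jaw":38}

```text
time: 9.75
ee_pos: [552.7, 41.3, 39.8]
tcp_rot: [0.015, 1.0, 0.0, -0.0]
wrist_force: [0.0, 0.2, -0.2]
opening: 43.5
gripper_force: 40.0
```

drive_tool:
  steps:
    - {"dx":0,"dy":0,"dz":0,"rx":0,"ry":0,"rz":0,"jaw":50}
    - {"dx":0,"dy":0,"dz":0,"rx":0,"ry":0,"rz":0,"jaw":60}
    - {"dx":0,"dy":0,"dz":0,"rx":0,"ry":0,"rz":0,"jaw":64}
    - {"dx":0,"dy":0,"dz":0,"rx":0,"ry":0,"rz":0,"jaw":64}

```text
time: 10.15
ee_pos: [553.1, 41.2, 39.8]
tcp_rot: [0.015, 1.0, -0.0, 0.0]
wrist_force: [0.7, -0.5, 0.8]
opening: 63.8
gripper_force: 0.0
```

drive_tool:
  steps:
    - {"dx":10,"dy":0,"dz":0,"rx":0,"ry":0,"rz":0,"jaw":64}
    - {"dx":25,"dy":0,"dz":0,"rx":0,"ry":0,"rz":0,"jaw":64}
    - {"dx":40,"dy":0,"dz":0,"rx":0,"ry":0,"rz":0,"jaw":64}
    - {"dx":40,"dy":0,"dz":0,"rx":0,"ry":0,"rz":0,"jaw":40}
    - {"dx":40,"dy":0,"dz":0,"rx":0,"ry":0,"rz":0,"jaw":20}
    - {"dx":40,"dy":0,"dz":0,"rx":0,"ry":0,"rz":0,"jaw":6}
    - {"dx":40,"dy":0,"dz":0,"rx":0,"ry":0,"rz":0,"jaw":6}
    - {"dx":40,"dy":0,"dz":0,"rx":0,"ry":0,"rz":0,"jaw":6}
    - {"dx":40,"dy":0,"dz":0,"rx":0,"ry":0,"rz":0,"jaw":6}

```text
time: 11.05
ee_pos: [513.2, 42.4, 39.7]
tcp_rot: [0.015, 1.0, -0.0, 0.0]
wrist_force: [0.6, 0.4, 0.4]
opening: 19.6
gripper_force: 0.0
```

```bash
python3 - <<'E'
from h import *
delta([530,41.5,38],88.25)
s=env.read_state()
p=cap('wrist','wrist5.png')
w=wcloud(p['depth'].astype(float),p['camera_matrix'],p['mount'],s['ee_pos'],s['tcp_rot'])
m=(w[:,0]>530)&(w[:,0]<600)&(abs(w[:,1]-41)<22)&(w[:,2]>10)&(w[:,2]<60); q=w[m]
print(len(q)); 
for x in range(530,580,2):
    b=abs(q[:,0]-x)<1
    if b.any(): print(x,b.sum(),q[b].min(0)[1:],q[b].max(0)[1:])
p=cap('top');w=cloud(p).reshape(-1,3)
for y0,y1 in ((-15,8),(25,38),(38,55),(72,100)):
    m=(w[:,1]>y0)&(w[:,1]<y1)&(w[:,0]>535)&(w[:,0]<600)&(w[:,2]>25)&(w[:,2]<56); print(y0,m.sum(),np.percentile(w[m,0],[1,5,50]) if m.any() else '')
E
```

```text
t 11.05 pos [513.19  42.36  39.69] d [-16.83  -0.36   1.69] rv [-0.  0.  0.] F [0.62 0.45 0.38] op 19.621808492252335 grip 0.0 q [-0.14  0.19  2.   -0.    0.94 -1.68]
2197
540 239 [28.64 10.08] [52.17 33.01]
542 730 [28.14 10.09] [52.48 43.63]
544 130 [28.18 24.17] [52.57 43.69]
546 17 [29.4  41.35] [52.35 42.34]
554 80 [33.78 29.89] [44.01 37.71]
556 105 [26.62 27.16] [52.39 36.48]
558 55 [26.55 27.03] [53.82 33.9 ]
560 29 [26.47 26.36] [53.91 31.08]
562 8 [26.41 27.44] [53.85 28.69]
574 4 [30.41 43.17] [48.2  44.08]
576 41 [30.98 41.76] [47.55 44.2 ]
578 34 [33.02 41.63] [46.17 43.71]
-15 111 [568.66 569.05 581.27]
25 7 [597.32 597.5  598.88]
38 0 
72 1 [598.19 598.19 598.19]
```

drive_tool:
  steps:
    - {"dx":-6,"dy":0,"dz":1,"rx":0,"ry":0,"rz":0,"jaw":6}
    - {"dx":-12,"dy":-0.5,"dz":1,"rx":0,"ry":0,"rz":0,"jaw":6}
    - {"dx":-17,"dy":-0.5,"dz":1,"rx":0,"ry":0,"rz":0,"jaw":6}
    - {"dx":-21,"dy":-0.5,"dz":1,"rx":0,"ry":0,"rz":0,"jaw":6}
    - {"dx":-25,"dy":-0.5,"dz":1,"rx":0,"ry":0,"rz":0,"jaw":6}
    - {"dx":-29,"dy":-0.5,"dz":1,"rx":0,"ry":0,"rz":0,"jaw":6}
    - {"dx":-32,"dy":-0.5,"dz":1,"rx":0,"ry":0,"rz":0,"jaw":6}
    - {"dx":-35,"dy":-0.5,"dz":1,"rx":0,"ry":0,"rz":0,"jaw":6}
    - {"dx":-38,"dy":-0.5,"dz":1,"rx":0,"ry":0,"rz":0,"jaw":6}
    - {"dx":-38,"dy":-0.5,"dz":1,"rx":0,"ry":0,"rz":0,"jaw":6}

```text
time: 12.15
ee_pos: [551.5, 40.7, 38.8]
tcp_rot: [0.015, 1.0, -0.0, 0.0]
wrist_force: [-0.1, 0.8, 0.0]
opening: 5.9
gripper_force: 0.0
```

drive_tool:
  steps:
    - {"dx":-2,"dy":0,"dz":0,"rx":0,"ry":0,"rz":0,"jaw":6}
    - {"dx":-4,"dy":0,"dz":0,"rx":0,"ry":0,"rz":0,"jaw":6}
    - {"dx":-6,"dy":0,"dz":0,"rx":0,"ry":0,"rz":0,"jaw":6}
    - {"dx":-6,"dy":0,"dz":0,"rx":0,"ry":0,"rz":0,"jaw":6}

```text
time: 12.55
ee_pos: [557.3, 40.5, 38.7]
tcp_rot: [0.015, 1.0, -0.0, 0.0]
wrist_force: [-0.5, 0.4, -0.5]
opening: 6.4
gripper_force: 0.0
```

```bash
cat > f.py <<'E'
from h import *
delta([560,41,38.5],88.25)
s=env.read_state()
p=cap('wrist','wrist6.png')
w=wcloud(p['depth'].astype(float),p['camera_matrix'],p['mount'],s['ee_pos'],s['tcp_rot'])
f=np.array([np.cos(-.0305),np.sin(-.0305)])
X=(w[:,:2]-[570.8,41])@f
for y0,y1 in ((-70,-30),(-28,14),(17,63),(66,110)):
    for z0,z1 in ((10,32),(34,39),(39,44)):
        m=(w[:,1]>y0)&(w[:,1]<y1)&(abs(X)<25)&(w[:,2]>z0)&(w[:,2]<z1)
        print(y0,z0,m.sum(),np.percentile(X[m],[2,10,25,50]) if m.sum()>5 else '')
E
python3 f.py
```

```text
t 12.55 pos [557.32  40.54  38.72] d [-2.67  0.54  0.22] rv [-0.  0.  0.] F [-0.55  0.41 -0.52] op 6.4044140755023085 grip 0.04453809553524479 q [-0.13  0.29  1.89  0.    0.96 -1.67]
-70 10 876 [-0.94 -0.66 -0.31  0.48]
-70 34 340 [0.36 0.63 0.95 1.51]
-70 39 537 [0.47 0.9  1.46 3.23]
-28 10 1132 [-1.11 -0.7  -0.35  0.48]
-28 34 321 [0.15 0.46 0.71 1.07]
-28 39 376 [0.09 0.44 0.86 1.35]
17 10 619 [-24.21 -23.99 -23.74 -21.89]
17 34 262 [-24.13 -23.93 -23.75 -23.12]
17 39 350 [-24.2  -23.87 -23.61  -4.72]
66 10 1099 [-0.82 -0.46 -0.08  0.78]
66 34 322 [0.44 0.76 0.98 1.31]
66 39 389 [0.49 0.84 1.18 1.8 ]
```

```bash
sed -i 's/abs(X)<25/abs(X)<14/' f.py; python3 f.py; python3 - <<'E'
import cv2;a=cv2.imread('pics/wrist6.png');cv2.imwrite('pics/wrist6c.png',cv2.resize(a[180:384,120:400],(780,568)))
E
```

```text
t 12.6 pos [557.27  40.55  38.74] d [-2.71  0.53  0.24] rv [-0.  0.  0.] F [ 0.5  -0.19  0.84] op 6.323898559426156 grip 0.0049913080874830484 q [-0.13  0.29  1.89  0.    0.96 -1.67]
-70 10 870 [-1.03 -0.69 -0.33  0.46]
-70 34 308 [0.35 0.62 0.9  1.39]
-70 39 471 [0.49 0.92 1.37 2.76]
-28 10 1022 [-1.17 -0.8  -0.44  0.29]
-28 34 284 [0.16 0.45 0.68 0.96]
-28 39 341 [0.15 0.51 0.78 1.18]
17 10 307 [-6.46 -6.11 -5.74 -5.  ]
17 34 115 [-5.2  -4.95 -4.55 -4.23]
17 39 197 [-4.97 -4.77 -4.26 -1.39]
66 10 1033 [-0.81 -0.5  -0.14  0.58]
66 34 275 [0.49 0.76 1.   1.27]
66 39 339 [0.44 0.76 1.09 1.59]
```

View pics/wrist6c.png

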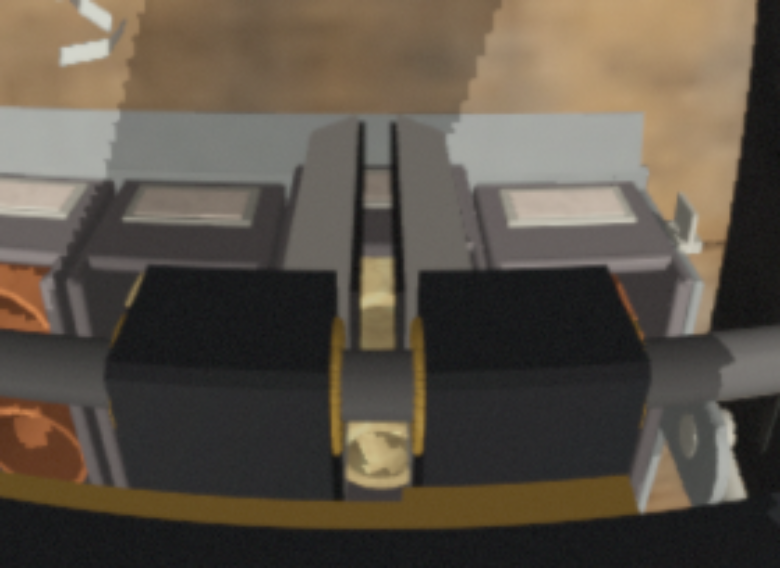

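The bin is in the bay between the fingers, around (380,220), and still about 5.4 mm out. I'll push it the rest of the way.

drive_tool:
  steps:
    - {"dx":-2,"dy":0,"dz":0,"rx":0,"ry":0,"rz":0,"jaw":6}
    - {"dx":-3.5,"dy":0,"dz":0,"rx":0,"ry":0,"rz":0,"jaw":6}
    - {"dx":-5,"dy":0,"dz":0,"rx":0,"ry":0,"rz":0,"jaw":6}
    - {"dx":-5.5,"dy":0,"dz":0,"rx":0,"ry":0,"rz":0,"jaw":6}
    - {"dx":-5.5,"dy":0,"dz":0,"rx":0,"ry":0,"rz":0,"jaw":6}
    - {"dx":-5.5,"dy":0,"dz":0,"rx":0,"ry":0,"rz":0,"jaw":6}

```text
time: 13.25
ee_pos: [562.6, 40.4, 38.7]
tcp_rot: [0.015, 1.0, -0.0, 0.0]
wrist_force: [-0.3, 0.1, -0.4]
opening: 5.8
gripper_force: 0.2
```

```bash
python3 f.py
```

```text
t 13.25 pos [562.57  40.42  38.67] d [2.58 0.5  0.17] rv [-0.  0.  0.] F [-0.26  0.15 -0.38] op 5.813154161018324 grip 0.1523791963700205 q [-0.13  0.3   1.88  0.    0.96 -1.67]
-70 10 860 [-0.96 -0.58 -0.32  0.46]
-70 34 309 [0.36 0.7  0.96 1.29]
-70 39 474 [0.43 0.9  1.34 2.84]
-28 10 1076 [-1.06 -0.73 -0.35  0.43]
-28 34 276 [0.24 0.47 0.72 0.95]
-28 39 498 [0.26 0.68 1.1  1.93]
17 10 322 [-1.16 -0.88 -0.5   0.38]
17 34 112 [0.02 0.3  0.55 0.88]
17 39 154 [-0.04  0.35  0.72  2.51]
66 10 1042 [-0.77 -0.47 -0.15  0.63]
66 34 341 [0.49 0.77 1.07 1.41]
66 39 492 [0.63 0.94 1.35 2.13]
```

drive_tool:
  steps:
    - {"dx":-0.5,"dy":0,"dz":0,"rx":0,"ry":0,"rz":0,"jaw":6}
    - {"dx":-0.5,"dy":0,"dz":0,"rx":0,"ry":0,"rz":0,"jaw":6}
    - {"dx":15,"dy":0,"dz":0,"rx":0,"ry":0,"rz":0,"jaw":2}
    - {"dx":30,"dy":-5,"dz":-30,"rx":0,"ry":0,"rz":0,"jaw":2}
    - {"dx":30,"dy":-15,"dz":-75,"rx":0,"ry":0,"rz":0,"jaw":2}
    - {"dx":30,"dy":-23,"dz":-115,"rx":0,"ry":0,"rz":0,"jaw":2}
    - {"dx":30,"dy":-23,"dz":-145,"rx":0,"ry":0,"rz":0,"jaw":2}
    - {"dx":30,"dy":-23,"dz":-150,"rx":0,"ry":0,"rz":0,"jaw":2}

```text
time: 14.1
ee_pos: [534.5, 17.7, 193.5]
tcp_rot: [0.015, 1.0, -0.001, 0.005]
wrist_force: [1.1, -0.9, 0.3]
opening: 2.1
gripper_force: 0.0
```

```bash
python3 f.py; python3 - <<'E'
from h import *
w=np.load('top1.npz')['w'].reshape(-1,3)
for x in range(560,740,20):
    m=(abs(w[:,0]-x)<10)&(w[:,2]>180)&(w[:,1]>0); print(x,w[m,1].min() if m.any() else None, w[m,2].max() if m.any() else None)
# tab in rack frame
p=cap('top'); w=cloud(p).reshape(-1,3)
for nm,ww in (('now',w),('old',np.load('top1.npz')['w'].reshape(-1,3))):
    d=ww[:,:2]-[570.8,41]; X=d@[.9995,-.0305]; Y=d@[.0305,.9995]
    m=(X>35)&(X<65)&(abs(Y+23)<40)&(ww[:,2]>126)&(ww[:,2]<150); print(nm,m.sum(), X[m].min(),X[m].max(),Y[m].min(),Y[m].max(),ww[m,2].max()) if m.any() else print('none')
E
```

```text
t 14.1 pos [534.48  17.68 193.53] d [-23.36  24.29 155.23] rv [-0.    0.01  0.  ] F [ 1.06 -0.91  0.27] op 2.0704502028907794 grip 0.0 q [-0.18  0.    1.89  0.    1.24 -1.72]
-70 10 289 [-1.19 -0.88 -0.55  0.61]
-70 34 93 [0.33 0.72 0.8  1.08]
-70 39 165 [0.49 0.89 1.45 2.92]
-28 10 342 [-1.42 -1.15 -0.76  0.35]
-28 34 79 [-0.03  0.22  0.35  0.51]
-28 39 167 [0.02 0.55 1.01 2.38]
17 10 347 [-1.4  -1.07 -0.72  0.36]
17 34 88 [-0.05  0.25  0.41  0.58]
17 39 165 [0.07 0.45 0.84 2.27]
66 10 300 [-0.98 -0.63 -0.29  0.7 ]
66 34 83 [0.64 0.85 0.95 1.27]
66 39 181 [0.71 1.14 1.6  2.88]
560 None None
580 None None
600 None None
620 None None
640 None None
660 137.29735633933083 346.36632468399387
680 137.17880767763987 415.47940111931905
700 137.32505163685872 415.356974077038
720 142.61573291581797 406.811743219077
now 28 46.65823849917765 53.61757776898586 -45.45321408498464 -34.912997533441796 139.76376652108297
old 107 47.529638395129524 53.68610061823208 -45.55580551433118 -2.693470476675767 140.61669232509837
```

drive_tool:
  steps:
    - {"dx":-25,"dy":0,"dz":0,"rx":0,"ry":0,"rz":0,"jaw":2}
    - {"dx":-60,"dy":0,"dz":0,"rx":0,"ry":0,"rz":0,"jaw":2}
    - {"dx":-95,"dy":0,"dz":0,"rx":0,"ry":0,"rz":0,"jaw":2}
    - {"dx":-109,"dy":0,"dz":0,"rx":0,"ry":0,"rz":0,"jaw":2}
    - {"dx":-109,"dy":0,"dz":0,"rx":0,"ry":0,"rz":0,"jaw":2}
    - {"dx":-109,"dy":0,"dz":20,"rx":0,"ry":0,"rz":0,"jaw":2}
    - {"dx":-109,"dy":0,"dz":40,"rx":0,"ry":0,"rz":0,"jaw":2}
    - {"dx":-109,"dy":0,"dz":48,"rx":0,"ry":0,"rz":0,"jaw":2}
    - {"dx":-109,"dy":0,"dz":48,"rx":0,"ry":0,"rz":0,"jaw":2}

```text
time: 15.1
ee_pos: [638.5, 15.5, 138.0]
tcp_rot: [0.015, 1.0, 0.0, -0.002]
wrist_force: [0.4, -0.2, 0.7]
opening: 2.1
gripper_force: 0.0
```

```bash
cat > g.py <<'E'
from h import *
s=env.read_state(); p=np.array(s['ee_pos']); d=p[:2]-[570.8,41]; X0=d@[.9995,-.0305];Y0=d@[.0305,.9995]; z0=p[2]
print('X',X0,'Y',Y0,'z',z0,'F',s['wrist_force'],s['time'])
hb=8
for th in np.arange(-.2,2.3,.15).tolist()+[2.25]:
    c,sn=np.cos(th),np.sin(th)
    if th<=np.pi/2:
        r=66+9*max(th,0)/(np.pi/2); X=35-r*sn+1.5*c+hb
        z=66+r*c+1.5*sn
        if th<=0: X=35+76*np.sin(-th)+1.5*c+hb; z=66+62
    else:
        r=60+2*(th-np.pi/2)/.7; X=35-r*sn+1.5*c-hb; z=66+r*c+1.5*sn
    print(round(th,2),'X %.1f tip %.1f'%(X,z),'dx %.1f dz %.1f'%(X0-X,z0-(z+22)))
E
python3 g.py
```

```text
X 68.45762784869434 Y -23.464278011720854 z 138.02205714502463 F [ 0.43 -0.24  0.73] 15.1
-0.2 X 59.6 tip 128.0 dx 8.9 dz -12.0
-0.05 X 48.3 tip 128.0 dx 20.2 dz -12.0
0.1 X 37.8 tip 132.4 dx 30.6 dz -16.4
0.25 X 27.8 tip 131.7 dx 40.7 dz -15.7
0.4 X 17.8 tip 129.5 dx 50.7 dz -13.5
0.55 X 8.1 tip 125.7 dx 60.3 dz -9.7
0.7 X -1.0 tip 120.5 dx 69.4 dz -4.5
0.85 X -9.3 tip 113.9 dx 77.7 dz 2.1
1.0 X -16.5 tip 106.0 dx 85.0 dz 10.0
1.15 X -22.6 tip 97.0 dx 91.1 dz 19.0
1.3 X -27.4 tip 87.1 dx 95.8 dz 28.9
1.45 X -30.6 tip 76.4 dx 99.0 dz 39.6
1.6 X -33.1 tip 65.7 dx 101.6 dz 50.3
1.75 X -32.8 tip 56.7 dx 101.3 dz 59.3
1.9 X -31.2 tip 47.7 dx 99.6 dz 68.3
2.05 X -28.1 tip 39.0 dx 96.6 dz 77.0
2.2 X -23.8 tip 30.8 dx 92.3 dz 85.2
2.25 X -22.1 tip 28.3 dx 90.6 dz 87.8
```

drive_tool:
  steps:
    - {"dx":0,"dy":0,"dz":-12,"rx":0,"ry":0,"rz":0,"jaw":2}
    - {"dx":9,"dy":0,"dz":-12,"rx":0,"ry":0,"rz":0,"jaw":2}
    - {"dx":20,"dy":0,"dz":-12,"rx":0,"ry":0,"rz":0,"jaw":2}
    - {"dx":31,"dy":0,"dz":-16,"rx":0,"ry":0,"rz":0,"jaw":2}
    - {"dx":41,"dy":0,"dz":-16,"rx":0,"ry":0,"rz":0,"jaw":2}
    - {"dx":51,"dy":0,"dz":-14,"rx":0,"ry":0,"rz":0,"jaw":2}
    - {"dx":60,"dy":0,"dz":-10,"rx":0,"ry":0,"rz":0,"jaw":2}
    - {"dx":60,"dy":0,"dz":-10,"rx":0,"ry":0,"rz":0,"jaw":2}

```text
time: 15.9
ee_pos: [578.8, 17.1, 149.6]
tcp_rot: [0.015, 1.0, 0.0, -0.001]
wrist_force: [0.6, 0.2, 0.2]
opening: 2.2
gripper_force: 0.0
```

```bash
python3 g.py; python3 - <<'E'
from h import *
p=cap('side','side7.png'); w=cloud(p).reshape(-1,3)
d=w[:,:2]-[570.8,41]; X=d@[.9995,-.0305]; Y=d@[.0305,.9995]
m=(X>-40)&(X<60)&(Y<30)&(Y>-90)&(w[:,2]>75)&(w[:,2]<150)
for a in range(-90,30,10):
    b=m&(Y>=a)&(Y<a+10)
    if b.sum(): print(a,b.sum(),np.median(X[b]),np.median(w[b,2]),X[b].min(),w[b,2].max())
cv2.imwrite('pics/side7c.png',cv2.resize(p['img'][170:300,150:290,::-1],(646,600),interpolation=cv2.INTER_CUBIC))
E
```

```text
X 8.678980077901846 Y -23.6508206552976 z 149.6236054293637 F [0.61 0.25 0.22] 15.9
-0.2 X 59.6 tip 128.0 dx -50.9 dz -0.4
-0.05 X 48.3 tip 128.0 dx -39.6 dz -0.4
0.1 X 37.8 tip 132.4 dx -29.2 dz -4.8
0.25 X 27.8 tip 131.7 dx -19.1 dz -4.1
0.4 X 17.8 tip 129.5 dx -9.1 dz -1.9
0.55 X 8.1 tip 125.7 dx 0.5 dz 1.9
0.7 X -1.0 tip 120.5 dx 9.6 dz 7.1
0.85 X -9.3 tip 113.9 dx 17.9 dz 13.7
1.0 X -16.5 tip 106.0 dx 25.2 dz 21.6
1.15 X -22.6 tip 97.0 dx 31.3 dz 30.6
1.3 X -27.4 tip 87.1 dx 36.0 dz 40.5
1.45 X -30.6 tip 76.4 dx 39.3 dz 51.2
1.6 X -33.1 tip 65.7 dx 41.8 dz 61.9
1.75 X -32.8 tip 56.7 dx 41.5 dz 70.9
1.9 X -31.2 tip 47.7 dx 39.8 dz 79.9
2.05 X -28.1 tip 39.0 dx 36.8 dz 88.6
2.2 X -23.8 tip 30.8 dx 32.5 dz 96.8
2.25 X -22.1 tip 28.3 dx 30.8 dz 99.4
-90 8 7.18460330139478 114.54879937039237 5.367939628376818 115.93050006290423
-80 10 6.895239359773923 115.0801762923237 5.135420681518436 117.06769619784473
-70 8 7.08856986054068 114.28366161466278 4.851084286919797 115.66420297567618
-60 2 6.262977541438873 114.5605415676182 6.010227349157329 116.53373830862768
-50 6 -2.5698728903969412 129.27149987950696 -3.5467941672991463 130.05186124698366
-40 18 -0.5903318578595078 138.07199378571647 -4.5668035192236545 149.25468527812302
-30 28 0.5441103404724275 130.44866904518625 -5.0717560226533775 146.13047796506225
-20 68 5.33792389754024 141.18427623967528 -4.9873309461896715 149.46860477874736
-10 30 3.718624461742885 118.30033834265373 -5.159231227062114 133.2328963801791
0 11 7.086118564216967 114.70429369270039 4.653979663482868 116.47871081915684
10 14 6.9295169808655706 114.30076874555539 4.167629570699176 117.66074270253876
20 12 6.7464154009664865 114.46774795349472 4.418688125307387 116.16121618755392
```

View pics/side7c.png

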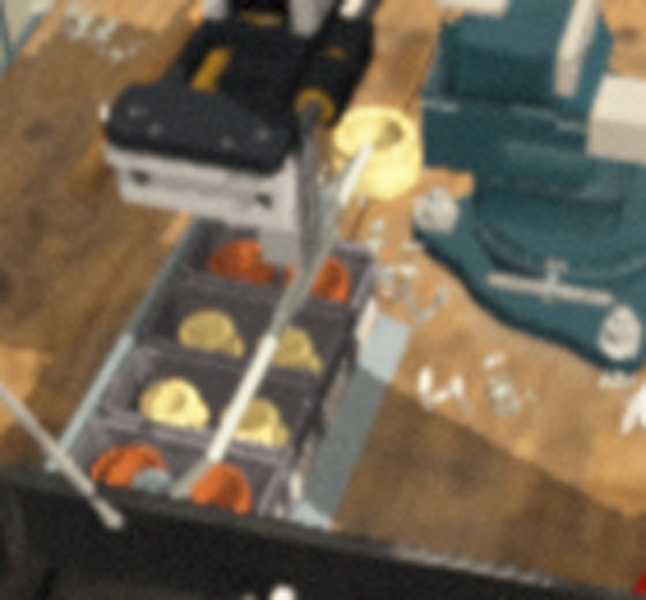

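The keeper is following the fingers as planned. Its bar now leans about 0.52 rad forward of upright, and all four bins sit in a row. I'll continue the arc.

drive_tool:
  steps:
    - {"dx":10,"dy":0,"dz":7,"rx":0,"ry":0,"rz":0,"jaw":2}
    - {"dx":18,"dy":0,"dz":14,"rx":0,"ry":0,"rz":0,"jaw":2}
    - {"dx":25.5,"dy":0,"dz":22,"rx":0,"ry":0,"rz":0,"jaw":2}
    - {"dx":31.5,"dy":0,"dz":31,"rx":0,"ry":0,"rz":0,"jaw":2}
    - {"dx":36,"dy":0,"dz":41,"rx":0,"ry":0,"rz":0,"jaw":2}
    - {"dx":39.5,"dy":0,"dz":51,"rx":0,"ry":0,"rz":0,"jaw":2}
    - {"dx":42,"dy":0,"dz":62,"rx":0,"ry":0,"rz":0,"jaw":2}
    - {"dx":42,"dy":0,"dz":62,"rx":0,"ry":0,"rz":0,"jaw":2}

```text
time: 16.75
ee_pos: [536.9, 18.4, 86.4]
tcp_rot: [0.015, 1.0, 0.0, -0.002]
wrist_force: [0.3, -0.4, 0.4]
opening: 1.9
gripper_force: 0.0
```

```bash
python3 g.py | sed -n '1p;13,20p'
```

```text
X -33.17530857683939 Y -23.629566717465313 z 86.43197809652986 F [ 0.34 -0.36  0.42] 16.75
1.45 X -30.6 tip 76.4 dx -2.6 dz -12.0
1.6 X -33.1 tip 65.7 dx -0.1 dz -1.3
1.75 X -32.8 tip 56.7 dx -0.4 dz 7.7
1.9 X -31.2 tip 47.7 dx -2.0 dz 16.7
2.05 X -28.1 tip 39.0 dx -5.0 dz 25.4
2.2 X -23.8 tip 30.8 dx -9.3 dz 33.6
2.25 X -22.1 tip 28.3 dx -11.0 dz 36.2
```

drive_tool:
  steps:
    - {"dx":0,"dy":0,"dz":8,"rx":0,"ry":0,"rz":0,"jaw":2}
    - {"dx":-2,"dy":0,"dz":17,"rx":0,"ry":0,"rz":0,"jaw":2}
    - {"dx":-5,"dy":0,"dz":25,"rx":0,"ry":0,"rz":0,"jaw":2}
    - {"dx":-9,"dy":0,"dz":33,"rx":0,"ry":0,"rz":0,"jaw":2}
    - {"dx":-10.5,"dy":0,"dz":35.5,"rx":0,"ry":0,"rz":0,"jaw":2}
    - {"dx":-10.5,"dy":0,"dz":36,"rx":0,"ry":0,"rz":0,"jaw":2}

```text
time: 17.35
ee_pos: [549.2, 17.8, 52.1]
tcp_rot: [0.015, 1.0, 0.0, -0.0]
wrist_force: [-0.1, 0.1, 0.6]
opening: 1.7
gripper_force: 0.2
```

drive_tool:
  steps:
    - {"dx":0,"dy":0,"dz":0.5,"rx":0,"ry":0,"rz":0,"jaw":2}
    - {"dx":0,"dy":0,"dz":1,"rx":0,"ry":0,"rz":0,"jaw":2}

```text
time: 17.55
ee_pos: [549.3, 17.8, 51.8]
tcp_rot: [0.015, 1.0, -0.0, 0.0]
wrist_force: [-0.6, -0.9, 2.2]
opening: 1.7
gripper_force: 0.7
```

drive_tool:
  steps:
    - {"dx":0,"dy":0,"dz":1,"rx":0,"ry":0,"rz":0,"jaw":2}
    - {"dx":0,"dy":0,"dz":2,"rx":0,"ry":0,"rz":0,"jaw":2}

```text
time: 17.75
ee_pos: [549.9, 17.7, 50.5]
tcp_rot: [0.015, 1.0, -0.0, 0.001]
wrist_force: [-1.2, 1.4, 8.0]
opening: 1.7
gripper_force: 3.7
```

drive_tool:
  steps:
    - {"dx":0,"dy":0,"dz":1,"rx":0,"ry":0,"rz":0,"jaw":2}
    - {"dx":0,"dy":0,"dz":1,"rx":0,"ry":0,"rz":0,"jaw":2}

```text
time: 17.95
ee_pos: [550.1, 17.7, 50.3]
tcp_rot: [0.015, 1.0, -0.0, 0.001]
wrist_force: [-3.2, 0.6, 9.0]
opening: 1.6
gripper_force: 5.2
```

```bash
cat > k.py <<'E'
from h import *
for n in ('side','top'):
    p=cap(n); w=cloud(p).reshape(-1,3)
    d=w[:,:2]-[570.8,41]; X=d@[.9995,-.0305]; Y=d@[.0305,.9995]
    for a,b in ((-90,-60),(-60,-48),(5,20),(20,45)):
        m=(Y>a)&(Y<b)&(X<-3.5)&(X>-25)&(w[:,2]>22)&(w[:,2]<60)
        if m.sum()>3: print(n,a,m.sum(),'X',np.median(X[m]),np.percentile(X[m],[5,95]),'z',np.median(w[m,2]),np.percentile(w[m,2],[5,95]))
E
python3 g.py|head -1; python3 k.py
```

```text
X -20.02080826837229 Y -23.89220823393364 z 50.33478406181704 F [-3.17  0.65  8.98] 17.95
side 5 13 X -6.260274798602701 [-7.72 -4.48] z 35.18652927570815 [32.96 37.77]
side 20 20 X -6.4415583719986635 [-7.96 -4.24] z 35.463182364305226 [33.77 37.88]
```

drive_tool:
  steps:
    - {"dx":0,"dy":0,"dz":1.5,"rx":0,"ry":0,"rz":0,"jaw":2}
    - {"dx":0,"dy":0,"dz":1.5,"rx":0,"ry":0,"rz":0,"jaw":2}
    - {"dx":0,"dy":0,"dz":1.5,"rx":0,"ry":0,"rz":0,"jaw":2}

```text
time: 18.35
ee_pos: [550.3, 17.7, 50.0]
tcp_rot: [0.015, 1.0, -0.0, 0.001]
wrist_force: [-7.4, 1.2, 17.7]
opening: 2.1
gripper_force: 9.4
```

drive_tool:
  steps:
    - {"dx":3,"dy":0,"dz":-10,"rx":0,"ry":0,"rz":0,"jaw":2}
    - {"dx":10,"dy":0,"dz":-40,"rx":0,"ry":0,"rz":0,"jaw":2}
    - {"dx":40,"dy":0,"dz":-85,"rx":0,"ry":0,"rz":0,"jaw":2}
    - {"dx":75,"dy":0,"dz":-120,"rx":0,"ry":0,"rz":0,"jaw":2}
    - {"dx":110,"dy":0,"dz":-150,"rx":0,"ry":0,"rz":0,"jaw":2}
    - {"dx":110,"dy":0,"dz":-150,"rx":0,"ry":0,"rz":0,"jaw":2}

```text
time: 18.95
ee_pos: [439.5, 21.0, 203.0]
tcp_rot: [0.015, 1.0, -0.001, 0.006]
wrist_force: [0.7, 0.2, 0.8]
opening: 1.8
gripper_force: 0.0
```

```bash
python3 g.py|head -1; python3 k.py; python3 f.py; python3 - <<'E'
from h import *
p=cap('wrist');q=cap('side')
a=cv2.resize(q['img'][170:300,150:290,::-1],(420,390),interpolation=cv2.INTER_CUBIC); b=cv2.resize(p['img'][:300,60:450,::-1],(380,390))
cv2.imwrite('pics/fin.png',np.hstack([a,b]))
E
```

```text
X -130.64145295903236 Y -23.950328755923273 z 203.04796384011615 F [0.69 0.16 0.82] 18.95
side -90 23 X -6.091619098088021 [-7.95 -3.84] z 35.64348098122343 [33.47 37.17]
side -60 9 X -6.4023291325526985 [-7.99 -4.41] z 35.42953549207459 [33.58 36.86]
side 5 14 X -5.946065254928837 [-7.76 -4.08] z 35.46183983715713 [33.07 37.28]
side 20 21 X -5.939843140716435 [-7.9  -4.33] z 36.31044406084129 [34.1  37.72]
top -90 43 X -7.303416403027633 [-9.61 -4.9 ] z 32.58707509268379 [30.66 35.53]
top -60 19 X -8.45920537454897 [-9.98 -5.64] z 33.285115950056706 [29.13 36.61]
top 5 21 X -7.66923291806348 [-9.45 -5.5 ] z 32.832480491339766 [29.81 36.25]
top 20 38 X -6.760290534538589 [-9.54 -3.9 ] z 33.2662993680039 [29.82 36.48]
t 19.05 pos [439.47  21.04 198.13] d [-119.34   23.66  160.02] rv [-0.  0.  0.] F [-0.21 -0.15  0.05] op 1.857706748927552 grip 0.0 q [-0.21 -0.25  2.1   0.    1.28 -1.75]
-70 10 88 [-9.5  -8.66 -1.33 -0.42]
-70 34 24 [-9.31 -8.4  -8.08 -7.25]
-70 39 0 
-28 10 10 [-9.09 -8.93 -8.73  0.58]
-28 34 6 [-10.02  -9.55  -8.96  -8.37]
-28 39 0 
17 10 26 [-13.21 -12.76 -10.98  -8.52]
17 34 8 [-7.63 -7.57 -7.49 -6.33]
17 39 0 
66 10 111 [-9.42 -8.7  -7.87 -0.5 ]
66 34 33 [-9.61 -7.94 -7.7  -7.18]
66 39 0
```

View pics/fin.png

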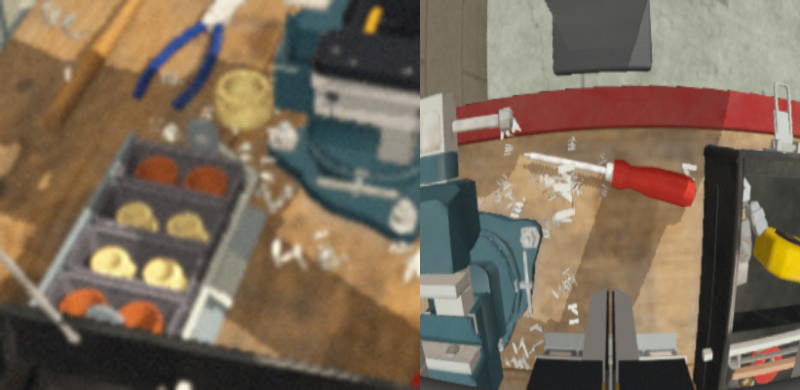

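The side view shows all four bins flush in the rack. The keeper bar lies across their fronts at about (225,250), centred near z = 32 mm, which is its stop. The robot is clear of everything, so I'm handing in.

```bash
python3 -c "
from plant import env
print(env.hand_in())"
```

```text
the job is handed in; nothing more can be done
None
```

The loose bin is home in the empty bay, its front within about 0.3 mm of its neighbours, and the keeper is pressed down to its stop across the bin fronts; I handed the job in at about 19 s, and no verdict came back.

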